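# Turn the leaf of the paint swatch book

### The job

The paint swatch book with the red tab has one leaf still sticking up on the side towards the robot. With a fingertip or the outside of the fingers, never taking the leaf between them, push that leaf up and over its spine and press it down until it lies fully flat on the pile of leaves on the other side, then take the hand away. Leave the leaves of the blue-tab and green-tab books and the other things on the bench as they are.

Things in the scene. Friction and masses are not known exactly. Their poses are not given: they have to be found in the camera images.
- red_book: Red-tab paint swatch book, fixed to the bench: black base plate 250 x 105 x 8 mm. Origin: centre of its underside, on the bench. Own z up, y along the spine, -x the near side (roughly to the robot; bare plate, top at 8 mm, under the raised leaf), +x the far side: pile of turned leaves at own x 14 to 114 mm, 90 mm wide, top 27.6 mm above the bench.
- red_leaf (a joint): hinge of the red book's raised leaf. 0 rad = level on the near side, pi/2 upright, 3.14 (hard stop) = flat on the far pile. Starts at 0.45 to 0.8. Stiff hinge, 0.09 Nm friction (about 1 N at the edge): the leaf stays at any angle where it is left.
- red_spine (a point): Red book's spine: the leaf's hinge axis runs through this point along own y, 30 mm above the bench, straight over the book's origin (axes as the book's). Below it a steel block 16 mm wide, 95 mm long, top at 26 mm; two thin look-only rings.
- red_tab (a point): middle of the outermost edge of the red tab, half-way through its thickness. White rigid leaf with colour chips, 70 g, 4 mm thick, mid-plane through the spine axis: 90 mm wide, 10 to 110 mm from the axis; the tab, 40 mm wide, reaches to 122 mm. Own x along the leaf to the spine, y along the spine, z square to the leaf (up at joint 0, down at 3.14).
- blue_book: Blue-tab paint swatch book, fixed to the bench: black base plate 250 x 105 x 8 mm. Origin: centre of its underside, on the bench. Own z up, y along the spine, -x the near side (roughly to the robot; bare plate, top at 8 mm, under the raised leaf), +x the far side: pile of turned leaves at own x 14 to 114 mm, 90 mm wide, top 27.6 mm above the bench.
- blue_leaf (a joint): hinge of the blue book's raised leaf. 0 rad = level on the near side, pi/2 upright, 3.14 (hard stop) = flat on the far pile. Starts at 0.45 to 0.8. Stiff hinge, 0.09 Nm friction (about 1 N at the edge): the leaf stays at any angle where it is left.
- blue_spine (a point): Blue book's spine: the leaf's hinge axis runs through this point along own y, 30 mm above the bench, straight over the book's origin (axes as the book's). Below it a steel block 16 mm wide, 95 mm long, top at 26 mm; two thin look-only rings.
- blue_tab (a point): middle of the outermost edge of the blue tab, half-way through its thickness. White rigid leaf with colour chips, 70 g, 4 mm thick, mid-plane through the spine axis: 90 mm wide, 10 to 110 mm from the axis; the tab, 40 mm wide, reaches to 122 mm. Own x along the leaf to the spine, y along the spine, z square to the leaf (up at joint 0, down at 3.14).
- green_book: Green-tab paint swatch book, fixed to the bench: black base plate 250 x 105 x 8 mm. Origin: centre of its underside, on the bench. Own z up, y along the spine, -x the near side (roughly to the robot; bare plate, top at 8 mm, under the raised leaf), +x the far side: pile of turned leaves at own x 14 to 114 mm, 90 mm wide, top 27.6 mm above the bench.
- green_leaf (a joint): hinge of the green book's raised leaf. 0 rad = level on the near side, pi/2 upright, 3.14 (hard stop) = flat on the far pile. Starts at 0.45 to 0.8. Stiff hinge, 0.09 Nm friction (about 1 N at the edge): the leaf stays at any angle where it is left.
- green_spine (a point): Green book's spine: the leaf's hinge axis runs through this point along own y, 30 mm above the bench, straight over the book's origin (axes as the book's). Below it a steel block 16 mm wide, 95 mm long, top at 26 mm; two thin look-only rings.
- green_tab (a point): middle of the outermost edge of the green tab, half-way through its thickness. White rigid leaf with colour chips, 70 g, 4 mm thick, mid-plane through the spine axis: 90 mm wide, 10 to 110 mm from the axis; the tab, 40 mm wide, reaches to 122 mm. Own x along the leaf to the spine, y along the spine, z square to the leaf (up at joint 0, down at 3.14).
- lockring: bystander: steel ring lying flat on the robot's side of the books, 44 mm outside, 26 mm hole, 12 mm high; origin at the centre of its underside
- lube: bystander: green closed bottle standing up, 44 mm diameter, 110 mm high; origin at the centre of its foot
- grease: bystander: yellow jar with a red cap, 66 mm diameter, 60 mm high; origin at the centre of its foot
- driver: bystander: screwdriver with a red handle lying on the bench on the robot's left, beyond the left book; long axis is own x, about 200 mm; origin near its middle, at the underside
- spanner: bystander: steel open spanner lying on the bench on the robot's right, beyond the right book; long axis is own x, about 180 mm; origin near its middle, at the underside
- mug: bystander: blue mug, 76 mm diameter, 85 mm high, handle at own +y; origin at the centre of its foot
- tyre_lever: bystander: blue plastic tyre lever lying flat on the robot's side of the books, 115 mm along own x, 20 mm wide, 6 mm high; origin at the middle of the underside

How it is judged:
On the way:
1. the red-tab leaf has been pushed past upright (value of joint red_leaf above 1.7 rad), for 0.05 s.
At the end, for the whole second after the job is handed in: The red-tab leaf lies flat on the far pile (joint above 3.06 of 3.14 rad) and at rest; the blue-tab and green-tab leaves are within 15 mm and every loose thing within 30 mm of where it started (value of joint red_leaf above 3.06 rad and velocity of joint red_leaf between -0.1 and 0.1 rad/s and distance of each of blue_tab, green_tab from where it was at the start of the episode below 0.015 m and distance of each of lockring, lube, grease, driver, spanner, mug, tyre_lever from where it was at the start of the episode below 0.03 m); the robot touches nothing.
It fails at once if the leaf was taken between the fingers (x of the grasp point in the frame of red_tab between 0.004 and 0.112 m and y of the grasp point in the frame of red_tab between -0.045 and 0.045 m and z of the grasp point in the frame of red_tab between -0.004 and 0.004 m).
It fails at once if the blue or green book's leaf was moved (more than 15 mm at its tab) (distance of any of blue_tab, green_tab from where it was at the start of the episode above 0.015 m).
It fails at once if a loose thing on the bench was shifted more than 30 mm or lifted (distance of any of lockring, lube, grease, driver, spanner, mug, tyre_lever from where it was at the start of the episode above 0.03 m).
It also fails if it takes over 38 s, if anything falls off the work surface, if the arm or the gripper's body presses on something with over 40 N, if the wrist force passes 120 N, or if a joint passes its speed limit or range.

### The arm

A 6-joint arm with a two-finger parallel gripper is mounted at the origin on the work surface. World frame = base frame: x ahead of the robot, y to its left, z up, the work surface at z = 0. Lengths are in m, angles in rad, forces in N, time in s.
With the tool pointing down it reaches from about 0.325 to 0.9 m from the base axis. Payload 6.1 kg.
Tool frame: the origin (TCP) lies midway between the tips of the shut fingers; the grasp point (between the pads) lies 19 mm behind it; x points along the fingers, y is the direction in which the jaws open and shut, and the axes are right-handed (so a half turn about x gives the same grasp; the last joint's range is limited). The gripper opens to 85 mm and grips with 20 to 120 N. Pads are 22 mm wide; open, the fingers measure 114 mm over their backs; the gripper's body (76 mm by 85 mm) begins 54 mm behind the grasp point. The pads swing forward as they close: fully open they stand 13 mm farther back than shut.
Start: joints at [-1.346, 0.22, 1.526, -0, 1.395, -0.126], TCP at [0.215, -0.587, 0.231] pointing down, gripper open.
Joint ranges: [-2.98, 2.98], [-0.91, 2.08], [0.09, 2.57], [-1.24, 4.39], [0.2, 2.65], [-2.68, 2.68]. Speed limits (rad/s): [2.57, 2.57, 3.01, 3.14, 3.14, 3.14].

### API

Orientations are given as [roll, pitch, yaw] about the fixed x, y, z axes, in that order (R = Rz(yaw) Ry(pitch) Rx(roll)).
In Python, from plant import movep, move_l, set_joints, gripper_to, hold, inverse_kinematics, observe, get_image, get_calibration, Unreachable, job_done gives the robot as it stands. Calls block until the motion is done:
- movep(position, orientation): joint-space move of the TCP to a pose.
- move_l(position, feed=0.15, rotation=None, max_force=None): straight line of the TCP; rotation=None keeps the orientation; feed is the mean speed in m/s. With max_force (N) it stops when the force on the tool has changed by that much, and returns True; else False.
- set_joints(angles): joint-space move.
- gripper_to(opening, f_grip=None): finger opening in m; f_grip is the grip in N (None keeps the last); returns when the fingers have stopped.
- hold(seconds).
- inverse_kinematics(position, orientation): joint angles nearest the present ones, or None.
- observe(): the state.
- get_image(name): name is "scene" or "top" or "wrist"; returns (picture, depth): 480x640x3 uint8, red, green, blue; 480x640 float32, m along the optical axis (not along the pixel's ray), 0 where there is no reading.
- get_calibration(name): a dict with "intrinsics" (3x3 intrinsics, pixels), "world_from_camera" (4x4, takes a point from camera to world coordinates). Camera axes: x right, y down, z forward; pixel columns grow to the right and rows downward; lengths in m; the calibration is good to about 2 mm. A picture is of the moment at which its call begins: read the wrist's pose just before it. get_calibration takes no time and is no camera call; for the wrist camera it gives the pose at the moment of the call.
A pose or a line that the arm cannot do raises Unreachable and nothing moves.
- job_done(): hands the job in, once; it reports no verdict.
The state is a dict: "time_s": time; "q": joint angles; "joint_velocities": joint speeds; "joint_torque": joint torques, N m; "eef_pos": TCP position; "tcp_rot": TCP orientation; "ft_force": force on the tool from outside, world axes, zero at the start; "torque": the same for the moment, N m; "opening": finger opening in m.
Only numpy, scipy, OpenCV 4.12 (cv2) and the standard library are available. Lean on these libraries where they do the work, as an engineer would, in place of code of your own. Each camera call takes 0.05 s, during which the arm holds its last target.

## Working session

There is one attempt and no reset: what is moved stays moved. The work goes in short steps, each a Python script; the robot and the scene stay as the last script left them, time stands still between calls to the robot, and variables do not carry over. Pictures are saved under pics/ and viewed, and the job is handed in when it is done.

```bash
ls; mkdir -p pics; python3 - <<'E'
from plant import *
import cv2
for n in ("scene","top"):
    p,d=get_image(n); cv2.imwrite(f"pics/{n}0.png",p[:,:,::-1])
    c=get_calibration(n); print(n,c["intrinsics"],c["world_from_camera"])
o=observe();print(o["time_s"],o["eef_pos"],o["tcp_rot"],o["ft_force"])
E
```

```text
pics
scene [[530.18558433   0.         315.46645341]
 [  0.         530.18558433 232.70856959]
 [  0.           0.           1.        ]] [[ 0.09180907  0.85156515 -0.51614716  1.22742367]
 [ 0.99566571 -0.07076787  0.06034653 -0.08521329]
 [ 0.01486236 -0.51945039 -0.85437135  1.13609856]
 [ 0.          0.          0.          1.        ]]
top [[567.84848444   0.         314.82308815]
 [  0.         567.84848444 245.3770969 ]
 [  0.           0.           1.        ]] [[ 2.87990983e-03 -9.94035470e-01  1.09019219e-01  4.28051591e-01]
 [-9.99717360e-01 -2.89194348e-04  2.37721975e-02 -1.31445253e-02]
 [-2.35988797e-02 -1.09056868e-01 -9.93755348e-01  1.34556546e+00]
 [ 0.00000000e+00  0.00000000e+00  0.00000000e+00  1.00000000e+00]]
0.1 [ 0.21465348 -0.58639674  0.23029553] [-1.70983918  1.56903056  1.78253336] [ 0.24724531  0.39622066 -0.03925531]
```

View pics/scene0.png

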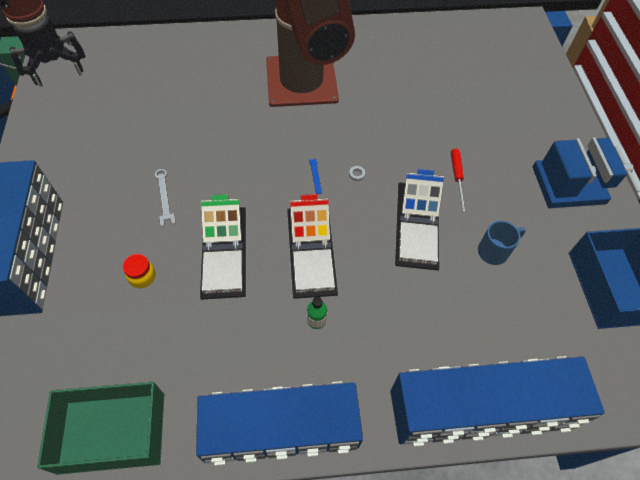

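View pics/top0.png

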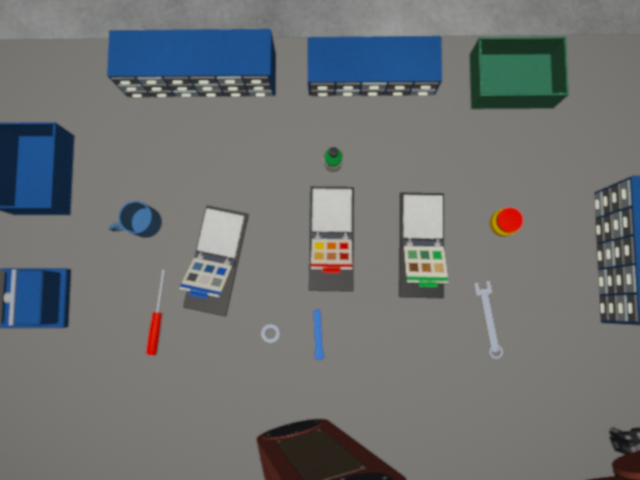

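The scene picture shows the red book in the middle, with its tab at about (310,198). The top view has its plate at columns 310-354, rows 186-290, and the tab at (331,268). The lube bottle at (333,158) is behind the book. The tyre lever (318,335) and the ring (270,333) are on the robot's side. Next I'll measure the book and tab.

```bash
cat > h.py <<'E'
import numpy as np, cv2
from plant import *
def cal(n):
    c=get_calibration(n); return np.array(c["intrinsics"]),np.array(c["world_from_camera"])
def ray(n,px,C=None):
    K,T=C or cal(n); v=T[:3,:3]@np.linalg.inv(K)@[px[0],px[1],1]; return T[:3,3],v
def onplane(n,px,z,C=None):
    o,v=ray(n,px,C); return o+v*(z-o[2])/v[2]
def tri(r1,r2):
    (a,u),(b,v)=r1,r2; s=np.linalg.lstsq(np.c_[u,-v],b-a,rcond=None)[0]
    p,q=a+s[0]*u,b+s[1]*v; return (p+q)/2,np.linalg.norm(p-q)
E
python3 - <<'E'
from h import *
boxes={"top":(295,170,370,300),"scene":(280,185,345,305)}
R={}
for n,(x0,y0,x1,y1) in boxes.items():
    p,d=get_image(n); 
    sub=p[y0:y1,x0:x1].astype(int); cv2.imwrite(f"pics/z{n}.png",cv2.resize(p[y0:y1,x0:x1,::-1],None,fx=4.5,fy=4.5,interpolation=cv2.INTER_CUBIC))
    dark=(sub.max(2)<62).astype(np.uint8)
    wh=(sub.min(2)>140).astype(np.uint8)
    hsv=cv2.cvtColor(p[y0:y1,x0:x1],cv2.COLOR_RGB2HSV); red=((hsv[...,1]>150)&((hsv[...,0]<8)|(hsv[...,0]>172))&(hsv[...,2]>80)).astype(np.uint8)
    k,l,s,c=cv2.connectedComponentsWithStats(red)
    for i in range(1,k): print(n,"red",s[i]+[x0,y0,0,0,0],c[i]+[x0,y0])
    for nm,m,z in (("dark",dark,.008),("white",wh,.0276)):
        k,l,s,c=cv2.connectedComponentsWithStats(m)
        i=1+np.argmax(s[1:,4]); 
        cs=np.vstack(cv2.findContours((l==i).astype(np.uint8),0,2)[0])
        if nm=="dark": cs=np.vstack(cv2.findContours(m*0+np.isin(l,[j for j in range(1,k) if s[j,4]>30]).astype(np.uint8),0,2)[0])
        W=np.array([onplane(n,q[0]+[x0,y0],z)[:2] for q in cs],dtype=np.float32)
        r=cv2.minAreaRect(W*1000); print(n,nm,r, cv2.boxPoints(r).round(1).tolist())
E
```

```text
top red [340 243   8   6  45] [343.57777778 245.55555556]
top red [340 253   8   6  37] [343.81081081 255.86486486]
top red [311 264  41   9 188] [330.34042553 267.57978723]Traceback (most recent call last):
  File "<stdin>", line 14, in <module>
    return _wrapfunc(a, 'argmax', axis=axis, out=out, **kwds)
    return bound(*args, **kwds)
ValueError: attempt to get argmax of an empty sequence
```

```bash
python3 - <<'E'
from h import *
for n,pts in (("top",[(331,191+5),(331,230),(313,200),(340,280),(300,250),(331,268)]),("scene",[(313,270),(296,240),(285,240),(310,198)])):
    p,d=get_image(n)
    for q in pts: print(n,q,p[q[1],q[0]],d[q[1],q[0]])
E
```

```text
top (331, 196) [197 198 195] 1.3424064
top (331, 230) [174 174 171] 1.3283448
top (313, 200) [170 170 167] 1.3407772
top (340, 280) [79 77 76] 1.3335148
top (300, 250) [126 125 121] 1.347728
top (331, 268) [182  30  19] 1.2375197
scene (313, 270) [207 208 202] 1.2423084
scene (296, 240) [202 199 180] 1.2707003
scene (285, 240) [121 121 119] 1.3152964
scene (310, 198) [191  24  18] 1.2501192
```

View pics/ztop.png

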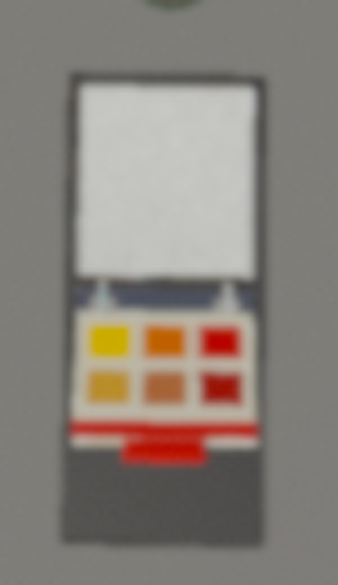

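The enlarged top view shows the red book nearly square to the picture, with the pile on the far side and the red band and tab on the leaf's near edge (tab at about row 268). I'll fit the pile and plate with thresholds matched to these colours and triangulate the tab.

```bash
python3 - <<'E'
from h import *
boxes={"top":(295,175,370,300),"scene":(280,180,345,305)}
tabs={}
for n,(x0,y0,x1,y1) in boxes.items():
    p,d=get_image(n); s=p[y0:y1,x0:x1].astype(int); hsv=cv2.cvtColor(p[y0:y1,x0:x1],cv2.COLOR_RGB2HSV)
    wh=((s.min(2)>150)&(hsv[...,1]<25)).astype(np.uint8)
    dk=(s.max(2)<100).astype(np.uint8)
    for nm,m,z in (("plate",dk,.008),("pile",wh,.0276)):
        m=cv2.morphologyEx(m,cv2.MORPH_OPEN,np.ones((2,2),np.uint8)) if nm=="plate" else cv2.morphologyEx(m,cv2.MORPH_OPEN,np.ones((9,9),np.uint8))
        k,l,st,c=cv2.connectedComponentsWithStats(m)
        i=1+np.argmax(st[1:,4]); print(n,nm,st[i])
        cs=np.vstack(cv2.findContours((l==i).astype(np.uint8),0,2)[0])
        W=np.array([onplane(n,q[0]+[x0,y0],z)[:2] for q in cs],dtype=np.float32)
        r=cv2.minAreaRect(W*1000); print(" ",np.round(r[0],1),np.round(r[1],1),round(r[2],2), cv2.boxPoints(r).round(0).tolist())
    red=((hsv[...,1]>150)&((hsv[...,0]<6)|(hsv[...,0]>174))&(s[...,0]>120))
    k,l,st,c=cv2.connectedComponentsWithStats(red.astype(np.uint8))
    for i in range(1,k): 
        if st[i,2]>20:
            ys,xs=np.where(l==i); print(n,"tab comp",[(r+y0,xs[ys==r].min()+x0,xs[ys==r].max()+x0) for r in np.unique(ys)])
E
```

```text
top plate [ 15  95  45  23 875]
  [490.3 -21.6] [104.5  50. ] 88.74 [[464.0, -73.0], [514.0, -74.0], [516.0, 30.0], [466.0, 31.0]]
top pile [  18   14   38   42 1584]
  [657.7 -20.5] [87.3 97.7] 89.98 [[609.0, -64.0], [707.0, -64.0], [707.0, 23.0], [609.0, 23.0]]
top tab comp [(np.int64(264), np.int64(311), np.int64(328)), (np.int64(265), np.int64(311), np.int64(351)), (np.int64(266), np.int64(322), np.int64(350)), (np.int64(267), np.int64(324), np.int64(339)), (np.int64(268), np.int64(323), np.int64(339)), (np.int64(269), np.int64(323), np.int64(339)), (np.int64(270), np.int64(322), np.int64(340)), (np.int64(271), np.int64(322), np.int64(340)), (np.int64(272), np.int64(323), np.int64(339))]
scene plate [  8  29  51  96 868]
  [604.3 -18.6] [106.4 268.3] 89.37 [[470.0, -70.0], [738.0, -73.0], [739.0, 33.0], [471.0, 36.0]]
scene pile [  14   70   40   39 1430]
  [655.2 -21.4] [89.3 99.7] 89.31 [[605.0, -65.0], [705.0, -67.0], [706.0, 23.0], [606.0, 24.0]]
scene tab comp [(np.int64(194), np.int64(315), np.int64(316)), (np.int64(195), np.int64(301), np.int64(316)), (np.int64(196), np.int64(301), np.int64(317)), (np.int64(197), np.int64(301), np.int64(317)), (np.int64(198), np.int64(301), np.int64(317)), (np.int64(199), np.int64(301), np.int64(316)), (np.int64(200), np.int64(304), np.int64(327)), (np.int64(201), np.int64(301), np.int64(327)), (np.int64(202), np.int64(291), np.int64(327)), (np.int64(203), np.int64(291), np.int64(327)), (np.int64(204), np.int64(291), np.int64(324)), (np.int64(205), np.int64(291), np.int64(308)), (np.int64(206), np.int64(291), np.int64(291))]
```

```bash
python3 - <<'E'
from h import *
t,e=tri(ray("top",(331.3,272.6)),ray("scene",(309,194.6))); print(t,e)
s=np.array([.593,-.0205,.030]); v=t-s; print(np.linalg.norm(v),np.arctan2(v[2],-v[0]))
# heights: pile corners, tall objects
for a,b in (((352,187+2),None),):pass
# IK probing, fingers down-pointing: pitch variants
for p,y in ((np.pi/2,0),(np.pi/2-.5,0),(np.pi/2+.5,0),(np.pi/2-.9,0)):
  for yaw in (0,):
    for pos in ((.50,-.02,.05),(.5,-.02,.15),(.56,-.02,.2),(.65,-.02,.2),(.7,-.02,.06)):
      for roll in (0,np.pi/2):
        q=inverse_kinematics(list(pos),[roll,p,yaw]); print(p,roll,pos,None if q is None else np.round(q,2))
E
```

```text
[ 0.50380809 -0.0190853   0.11391076] 0.0010591738396216706
0.12246719304324248 0.7548988407632041
1.5707963267948966 0 (0.5, -0.02, 0.05) [-0.2   0.14  1.99  0.    1.01 -1.77]
1.5707963267948966 1.5707963267948966 (0.5, -0.02, 0.05) [-0.2   0.14  1.99  0.    1.01 -0.2 ]
1.5707963267948966 0 (0.5, -0.02, 0.15) [-0.2  -0.    1.93  0.    1.22 -1.77]
1.5707963267948966 1.5707963267948966 (0.5, -0.02, 0.15) [-0.2  -0.    1.93  0.    1.22 -0.2 ]
1.5707963267948966 0 (0.56, -0.02, 0.2) [-0.18  0.09  1.73  0.    1.32 -1.75]
1.5707963267948966 1.5707963267948966 (0.56, -0.02, 0.2) [-0.18  0.09  1.73  0.    1.32 -0.18]
1.5707963267948966 0 (0.65, -0.02, 0.2) [-0.15  0.3   1.49  0.    1.35 -1.72]
1.5707963267948966 1.5707963267948966 (0.65, -0.02, 0.2) [-0.15  0.3   1.49  0.    1.35 -0.15]
1.5707963267948966 0 (0.7, -0.02, 0.06) [-0.14  0.55  1.43  0.    1.16 -1.71]
1.5707963267948966 1.5707963267948966 (0.7, -0.02, 0.06) [-0.14  0.55  1.43  0.    1.16 -0.14]
1.0707963267948966 0 (0.5, -0.02, 0.05) [-0.29 -0.18  2.4   0.32  0.46 -2.11]
1.0707963267948966 1.5707963267948966 (0.5, -0.02, 0.05) [
[... 1626 characters left out ...]
, 0.05) None
0.6707963267948965 1.5707963267948966 (0.5, -0.02, 0.05) None
0.6707963267948965 0 (0.5, -0.02, 0.15) None
0.6707963267948965 1.5707963267948966 (0.5, -0.02, 0.15) None
0.6707963267948965 0 (0.56, -0.02, 0.2) [-0.33 -0.49  2.47  0.75  0.38 -2.5 ]
0.6707963267948965 1.5707963267948966 (0.56, -0.02, 0.2) [-0.33 -0.49  2.47  0.75  0.38 -0.93]
0.6707963267948965 0 (0.65, -0.02, 0.2) [-0.25 -0.18  2.25  0.82  0.27 -2.54]
0.6707963267948965 1.5707963267948966 (0.65, -0.02, 0.2) [-0.25 -0.18  2.25  0.82  0.27 -0.97]
0.6707963267948965 0 (0.7, -0.02, 0.06) [-0.23  0.26  2.15  2.28  0.23  2.28]
0.6707963267948965 1.5707963267948966 (0.7, -0.02, 0.06) [-0.23  0.26  2.15  2.28  0.23 -2.44]
```

The triangulated tab is 122.5 mm from the spine at about 0.755 rad, which agrees with the sheet. Next I'll find the bottle, then approach with the fingers shut and pointing down.

```bash
python3 - <<'E'
from h import *
p,d=get_image("top"); T=cal("top"); 
for px in ((333,158),(333,168),(333,150)): print(px,onplane("top",px,0),onplane("top",px,.11),d[px[1],px[0]])
gripper_to(0.0)
movep([.468,-.02,.26],[0,np.pi/2,0])
print(move_l([.468,-.02,.084],feed=.12,max_force=8))
o=observe();print(o["time_s"],o["eef_pos"],o["opening"],o["ft_force"])
for n in("scene","wrist"):
    p,d=get_image(n); cv2.imwrite(f"pics/a_{n}.png",p[:,:,::-1])
E
```

```text
(333, 158) [ 0.78871269 -0.02440801  0.        ] [ 0.75922864 -0.02348722  0.11      ] 1.28914
(333, 168) [ 0.76396184 -0.02439293  0.        ] [ 0.73650117 -0.02347337  0.11      ] 1.3297958
(333, 150) [ 8.08583496e-01 -2.44201234e-02 -2.22044605e-16] [ 0.77747501 -0.02349834  0.11      ] 1.2632374
False
5.0083 [ 0.46866248 -0.02012692  0.08476781] 0.00017044862908706105 [-0.36865744  0.41755771  0.50247826]
```

View pics/a_scene.png

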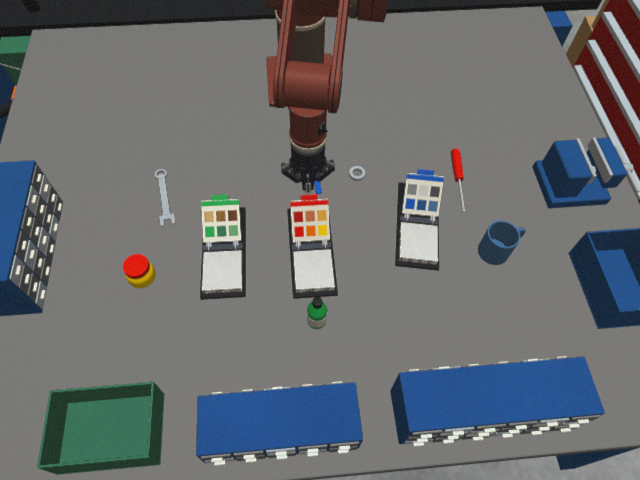

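View pics/a_wrist.png

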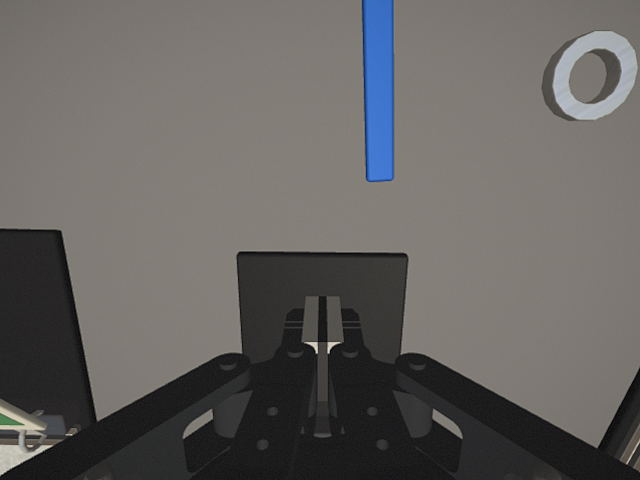

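The fingertip is on the robot's side of the leaf, below the tab's edge. In the scene view the gripper is at about (308,175), with the leaf still up and untouched. The wrist view shows the tyre lever clear below. The bottle at x≈0.775 leaves room for the hand. I'll sweep in short lines and check once the leaf is past upright.

```bash
python3 - <<'E'
from h import *
s=np.array([.593,.030])
def tgt(t,ex=.003):
    if t<1.5:
        e=s+.122*np.array([-np.cos(t),np.sin(t)]); return [e[0]-.011+ex,-.0195,e[1]-.03]
    c=s+.09*np.array([-np.cos(t),np.sin(t)])+.002*np.array([-np.sin(t),-np.cos(t)])
    return [c[0]-.011+ex,-.0195,c[1]]
for t in (.8,1.0,1.2,1.4,1.6,1.8,2.0):
    r=move_l(tgt(t),feed=.1,max_force=15); o=observe()
    print(t,r,np.round(o["eef_pos"],4),np.round(o["ft_force"],1),o["time_s"])
    if r: break
for n in("scene","top"):
    p,d=get_image(n); cv2.imwrite(f"pics/b_{n}.png",p[:,:,::-1])
    cv2.imwrite(f"pics/bz_{n}.png",cv2.resize(p[140:320,230:430,::-1],None,fx=3,fy=3))
E
```

```text
0.8 False [ 0.5001 -0.0195  0.0874] [-0.4 -0.   0.6] 5.5833
1.0 False [ 0.519  -0.0195  0.1027] [ 1.1  0.  -0.5] 5.975
1.2 False [ 0.5405 -0.0195  0.1134] [-0.8 -0.2  0.3] 6.3667
1.4 False [ 0.5638 -0.0194  0.1198] [-0.4  0.8 -0.1] 6.7583
1.6 False [ 0.5851 -0.0194  0.1196] [-0.   0.2  0.7] 7.125
1.8 False [ 0.6031 -0.0195  0.1179] [-0.3  0.6  0.3] 7.4583
2.0 False [ 0.6202 -0.0195  0.1125] [-0.7 -0.3 -0.1] 7.7917
```

View pics/bz_scene.png

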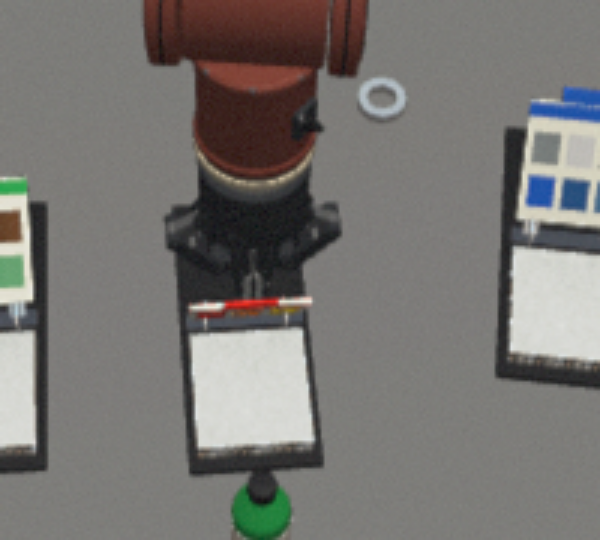

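View pics/bz_top.png

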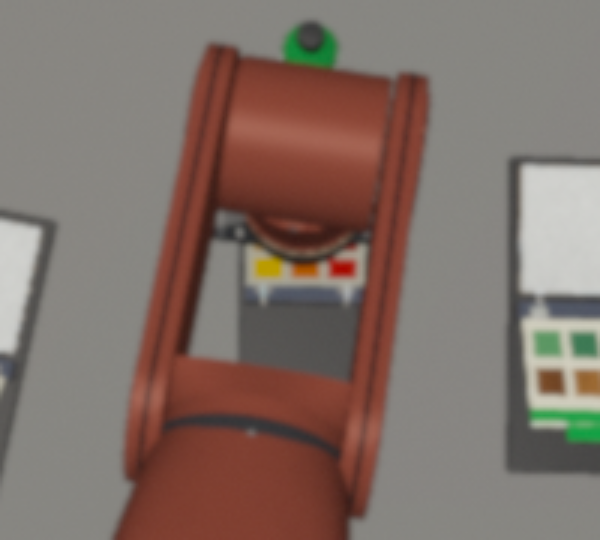

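The leaf is past upright: the scene camera (far side) sees it edge-on at about (312,242), and in the top view it lies beyond the spine. Forces are small. I'll carry on over and press it down.

```bash
python3 - <<'E'
from h import *
s=np.array([.593,.030])
def tgt(t,ex=.003):
    c=s+.09*np.array([-np.cos(t),np.sin(t)])+.002*np.array([-np.sin(t),-np.cos(t)])
    return [c[0]-.011+ex,-.0195,c[1]]
def st(t,r):
    o=observe(); print(t,r,np.round(o["eef_pos"],4),np.round(o["ft_force"],1),o["time_s"])
for t in (2.2,2.4,2.6,2.8,2.95):
    r=move_l(tgt(t),feed=.1,max_force=18); st(t,r)
    if r: break
p=observe()["eef_pos"]
r=move_l([p[0]+.01,p[1],.024],feed=.03,max_force=12); st("press",r)
hold(.3); st("hold",r)
p=observe()["eef_pos"]
move_l([p[0],p[1],.12],feed=.15)
move_l([p[0]-.15,p[1],.3],feed=.25); st("away",0)
movep([.25,-.45,.35],[0,np.pi/2,0])
for n in("scene","top"):
    q,d=get_image(n); cv2.imwrite(f"pics/c_{n}.png",q[:,:,::-1])
st("end",0)
E
```

```text
2.2 False [ 0.636  -0.0195  0.1037] [-0.1 -0.2  0.1] 8.225
2.4 False [ 0.6496 -0.0195  0.092 ] [-0.1 -0.2  1.1] 8.5583
2.6 False [ 0.6606 -0.0194  0.0777] [-0.1 -0.2  0.5] 8.8917
2.8 False [ 0.6686 -0.0194  0.0616] [-0.4 -0.5 -0.1] 9.225
2.95 False [ 0.6724 -0.0195  0.0485] [0.5 0.4 0.3] 9.5083
press True [ 0.6794 -0.0195  0.032 ] [-3.  -1.1  8.1] 10.15
hold True [ 0.6794 -0.0195  0.0319] [-1.4 -0.7  8. ] 10.45
away 0 [ 0.5292 -0.0194  0.2983] [ 0.  -0.9 -0.2] 12.275Traceback (most recent call last):
  File "<stdin>", line 17, in <module>
plant.Unreachable: the arm cannot take that pose within its joint ranges
```

The pressing contact came at z = 0.032, which is the top face of a flat leaf. The park pose wasn't reachable, so I'll go back to the start joints instead.

```bash
python3 - <<'E'
from h import *
set_joints([-1.346,0.22,1.526,0,1.395,-0.126])
for n in("scene","top"):
    q,d=get_image(n); cv2.imwrite(f"pics/c_{n}.png",q[:,:,::-1])
    K,T=cal(n)
    a=(295,170,370,300) if n=="top" else (280,185,345,305)
    sub=q[a[1]:a[3],a[0]:a[2]]; h=cv2.cvtColor(sub,cv2.COLOR_RGB2HSV)
    m=(h[...,1]>150)&((h[...,0]<6)|(h[...,0]>174))&(sub[...,0]>100); ys,xs=np.where(m); print(n,xs.min()+a[0],xs.max()+a[0],ys.min()+a[1],ys.max()+a[1])
    # local height across leaf from depth
    for xw in (.61,.64,.67,.695,.71):
        c=np.linalg.inv(T)@[xw,-.04,.032,1]; u=K@c[:3]; u=u[:2]/u[2]; i,j=np.round(u).astype(int)
        dd=np.median(d[j-1:j+2,i-1:i+2]); w=T@np.r_[np.linalg.inv(K)@[i,j,1]*dd,1]; print(n,xw,np.round(w[:3],4))
print(observe()["time_s"])
E
```

```text
scene 295 334 254 291
scene 0.61 [ 0.6103 -0.0393  0.0342]
scene 0.64 [ 0.6401 -0.0393  0.0343]
scene 0.67 [ 0.6715 -0.0396  0.0338]
scene 0.695 [ 0.695  -0.0392  0.0344]
scene 0.71 [ 0.7096 -0.0404  0.0334]
top 313 351 186 226
top 0.61 [ 0.6107 -0.0404  0.0313]
top 0.64 [ 0.6387 -0.0404  0.0335]
top 0.67 [ 0.6696 -0.0405  0.0327]
top 0.695 [ 0.6956 -0.0405  0.0335]
top 0.71 [ 0.7155 -0.0411  0.0075]
14.7
```

View pics/c_scene.png

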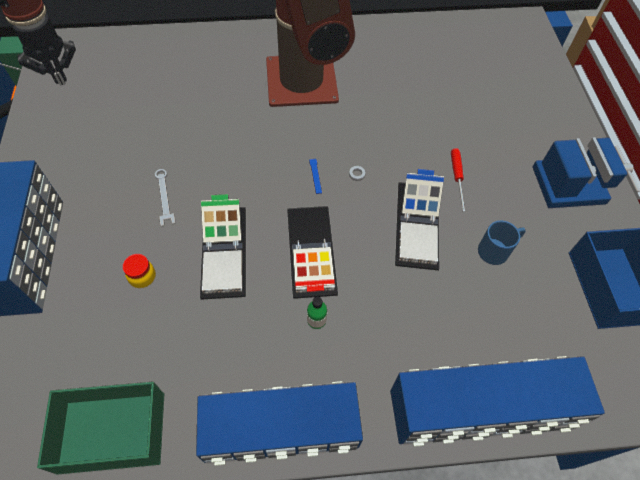

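View pics/c_top.png

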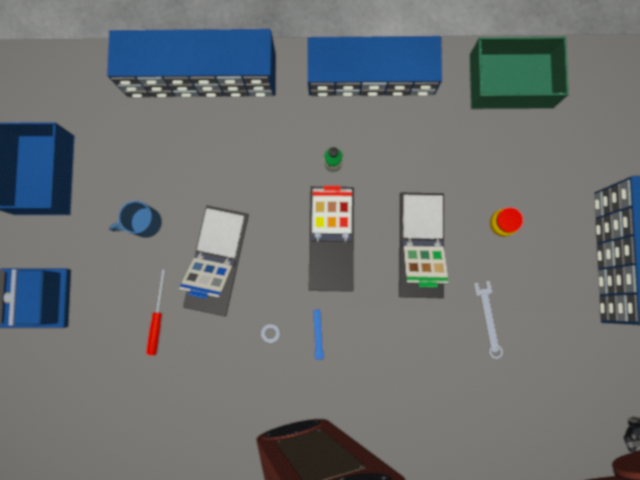

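Both views show the leaf lying flat on the far pile, with the tab at (331,189) in the top view. Its height is level at 31-34 mm, whereas the 3.06 rad limit would raise the edge by about 9 mm. Everything else looks unmoved and the hand is clear.

```bash
python3 -c "
from plant import *
job_done()"
```

```text
the job is handed in; nothing more can be done
```

The red-tab leaf is over its spine and lies flat on the far pile, and the job is handed in. I pushed it with the outside of the shut fingers, pressed it down with the fingertip, then took the hand back to the start pose.

- **Before moving:** the triangulated tab was 122.5 mm from the spine (122 mm expected), with the leaf at about 0.755 rad.
- **Push and press:** the force readings stayed within about 1 N during the push. The press stopped at about 8 N, with the fingertip at z = 32 mm, the height of a flat leaf's top face.
- **Last checks:** depth along the leaf is level at 31–34 mm from both cameras, against about a 9 mm rise at the edge if it were at the 3.06 rad limit. The blue and green leaves and the loose things look unmoved, judged by eye only. I went by about 14.7 s on the robot's clock.
- **Failed or disagreed:** my first park pose was unreachable and nothing moved, so I used the start joints instead. The top-camera point aimed at x = 0.71 landed on the base plate (7.5 mm), because it is at the leaf's outer edge; the scene camera read 33 mm there.

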